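# Line up gold packages in an aligning nest and shut its keeper

## Task

Without lifting them off the plate, nudge the four gold packages that lie on the dark aligning nest (not those in the tray) into one tight, straight row there: long sides flat against the rear rail, ends touching one another with no gaps, and the first one up against the end stop beside the keeper arm's pivot. Once the row is made, swing the blue keeper arm fully home along the front of the row. Any order of packages will do; leave the other things on the bench where they are.

Things in the scene. Friction and masses are not known exactly. Their poses are not given: they have to be found in the camera images.
- package_1: one of four identical gold-coloured metal packages (boxes with a thin foot flange). Foot 28 x 48 x 2 mm, body on it 24 x 40 mm, 16 mm tall overall. Origin: centre of the underside; x is the short side, y the long side, z up. Starts loose and askew on the nest plate.
- package_2: one of four identical gold-coloured metal packages (boxes with a thin foot flange). Foot 28 x 48 x 2 mm, body on it 24 x 40 mm, 16 mm tall overall. Origin: centre of the underside; x is the short side, y the long side, z up. Starts loose and askew on the nest plate.
- package_3: one of four identical gold-coloured metal packages (boxes with a thin foot flange). Foot 28 x 48 x 2 mm, body on it 24 x 40 mm, 16 mm tall overall. Origin: centre of the underside; x is the short side, y the long side, z up. Starts loose and askew on the nest plate.
- package_4: one of four identical gold-coloured metal packages (boxes with a thin foot flange). Foot 28 x 48 x 2 mm, body on it 24 x 40 mm, 16 mm tall overall. Origin: centre of the underside; x is the short side, y the long side, z up. Starts loose and askew on the nest plate.
- nest: aligning nest fixed on the bench: dark plate, top at z = 4 mm, x from -175 to 30, y from -302 to 52 mm. Aluminium rail along its far side (front face is the plane x = 0, 14 mm thick, y -286 to 14 mm) and end stop at the rail's left end (face y = 0, 14 mm thick, x -27 to 0), both 16 mm tall. Origin: underside, below the inner corner of rail and stop. x points away through the rail
- row_middle (a point): middle of the finished row, on the plate's top: x = -14, y = -96 mm in the nest's frame. The row runs from the stop towards the nest's -y: package centres at x = -14 and y = -24, -72, -120, -168 mm; white lines across the row mark the package ends every 48 mm
- keeper (a joint): angle of the blue keeper arm, rad: 0 = shut, lying along the nest's -y in front of the row; grows as it swings out to the nest's -x (1.57 = square to the rail). Stays where left. Upright pivot at x = -37, y = 30 mm of the nest. Arm 12 mm wide, 180 mm from pivot to post, 7 to 18 mm above the bench; shut, it clears the row by 3 mm
- keeper_post (a point): centre of the top of the black upright post at the free end of the keeper arm: 14 mm in diameter, from 7 to 53 mm above the bench, 180 mm from the pivot; push it sideways to swing the arm
- dropper: small white bottle with a blue cap, 40 mm across and 105 mm tall, a bystander; origin at the centre of its underside
- tweezers: metal tweezers, 15 x 123 x 9 mm, a bystander; origin at the centre of the underside, y along its length
- marker: white felt marker with a black cap, 14 x 134 x 14 mm, a bystander; origin at the centre of the underside, y along its length
- clip: red plastic clip, 16 x 32 x 15 mm, a bystander; origin at the centre of the underside
There are look-alikes about, which are no part of the job. What is shaped like the package_3 but pink or purple is not meant.

How it is judged:
By the outcome, as a careful person would: the job done as asked, in the order asked, and still so for the second after the job is handed in, with the robot touching nothing.
It also fails if it takes over 64 s, if anything falls off the work surface, if the arm or the gripper's body presses on something with over 40 N, if the wrist force passes 120 N, or if a joint passes its speed limit or range.

## Robot

A 6-joint arm with a two-finger parallel gripper is mounted at the origin on a cart in front of the work surface, level with it; the furniture and walls round the work are solid. World frame = base frame: x ahead of the robot, y to its left, z up, the work surface at z = 0. Lengths are in m, angles in rad, forces in N, time in s.
With the tool pointing down it reaches from about 0.35 to 0.775 m from the base axis. Payload 5.5 kg.
Tool frame: the origin (TCP) lies between the finger pads; the fingertips stand 19 mm ahead of it and the grasp point (between the pads) is the TCP; z points along the fingers, x is the direction in which the jaws open and shut, and the axes are right-handed (so a half turn about z gives the same grasp; the last joint's range is limited). The gripper opens to 85 mm and grips with 20 to 120 N. Pads are 22 mm wide; open, the fingers measure 114 mm over their backs; the gripper's body (76 mm by 85 mm) begins 54 mm behind the grasp point. The pads swing forward as they close: fully open they stand 13 mm farther back than shut.
Start: joints at [-1.357, 0.313, 0.046, 1.304, 0, 1.431], TCP at [0.199, -0.539, 0.222] pointing down, gripper open.
Joint ranges: [-2.76, 2.76], [-0.86, 1.69], [-1.03, 1.26], [-2.2, 2.34], [-1.47, 1.5], [-3.14, 3.14]. Speed limits (rad/s): [2.57, 2.57, 3.14, 3.14, 3.14, 3.14].

## Interface

Orientations are given as a unit quaternion [w, x, y, z].
In Python, from workcell import env gives the robot as it stands. The module is installed in compiled form; this text tells all that it offers.
- The arm moves only by the tool carry_out, never from a script. Its argument "steps" is a list of rows, each a list of 7 numbers: the gripper command: -1 is shut, 1 is fully open, values between are in proportion, then the shift along the tool's x, y, z in m, then the turn, a rotation vector about the tool's x, y, z in rad. A call has 1 to 20 rows; each row shifts and turns the commanded pose from where the row before left it, along the tool's axes as they then stand; what a row does not reach is not made up. A row lasts 1/8 s, in which the tool goes at most 62.5 mm and 10.7 degrees, less where a joint would pass 70% of its speed; a pose out of reach is approached as far as the arm can. A call with a gripper value outside its range is refused whole. The fingers move at their own pace and stop on an object; "grip_force" is the grip in N (left out, the last holds). Time passes only in rows, so rows that do not move let the fingers close. It gives the time, the measured TCP pose, the force and the opening at its end, in the units of the state.
- env.get_state(): the state, without advancing time (a new reading comes with each control period).
- env.read_camera(name): name is "scene" or "side" or "wrist"; returns a dict with "color" (384x512x3 uint8, red, green, blue), "K" (3x3 intrinsics, pixels), "R" (3x3) and "t" (3): a world point X has camera coordinates R X + t. Camera axes: x right, y down, z forward; pixel columns grow to the right and rows downward; lengths in m; the calibration is good to about 2 mm. A picture is of the moment at which its call begins. There is no depth.
- env.hand_in(): hands the job in, once; it reports no verdict.
The state is a dict: "clock": time; "joint_pos": joint angles; "qvel": joint speeds; "tau": joint torques, N m; "tcp_pos": TCP position; "orientation": TCP orientation; "wrist_force": force on the tool from outside, world axes, zero at the start; "ft_torque": the same for the moment, N m; "finger_gap": finger opening in m.
Only numpy, scipy, OpenCV 4.12 (cv2) and the standard library are available. Lean on these libraries where they do the work, as an engineer would, in place of code of your own. Each camera call takes 0.05 s, during which the arm holds its last target. There are 200 camera calls.

## Working session

There is one attempt and no reset: what is moved stays moved. The work goes in short steps, Python scripts to look and compute and a tool call to move; the robot and the scene stay as the last step left them, time stands still between calls to the robot, and variables do not carry over. Pictures are saved under pics/ and viewed, about 8 in all and at most 12, crops included, and the job is handed in when it is done.

Besides the shell and the picture viewer there is one more tool, called as name([rows], argument=value, ...), one row to a line, values as JSON. carry_out: Moves the arm, as the interface text tells. Its arguments: {"type":"object","properties":{"steps":{"type":"array","items":{"type":"array","items":{"type":"number"}}},"grip_force":{"type":"number"}},"required":["steps"]}

```bash
mkdir -p pics
cat > h.py <<'E'
import numpy as np, cv2
from workcell import env
def shot(cam,name=None):
    r=env.read_camera(cam)
    if name: cv2.imwrite(f'pics/{name}.png',cv2.cvtColor(r['color'],cv2.COLOR_RGB2BGR))
    return r
def ray(r,px,z):
    K,R,t=[np.asarray(r[k],float) for k in('K','R','t')]
    px=np.atleast_2d(np.asarray(px,float))
    d=(np.linalg.inv(K)@np.c_[px,np.ones(len(px))].T).T@R
    c=-R.T@t
    return c+d*((z-c[2])/d[:,2])[:,None]
def proj(r,X):
    K,R,t=[np.asarray(r[k],float) for k in('K','R','t')]
    p=(K@(R@np.atleast_2d(X).T+t[:,None])).T
    return p[:,:2]/p[:,2:]
E
python3 - <<'E'
from h import *
a=shot('scene','a_scene');b=shot('side','a_side');c=shot('wrist','a_wrist')
im=np.hstack([a['color'],b['color']])
for r in(a,b,c): print(-r['R'].T@r['t'], r['R'][2])
s=env.get_state();print(s)
E
```

```text
[-0.2968539   0.62171981  0.57577254] [ 0.76334095 -0.462473   -0.45103138]
[ 0.22142607 -0.71242928  0.45893951] [ 0.39671155  0.8243372  -0.40384171]
[ 0.27512563 -0.51047775  0.37239603] [-0.2983301  -0.10777626 -0.94835828]
{'clock': 0.15, 'joint_pos': array([-1.35660675e+00,  3.13862831e-01,  4.52810073e-02,  1.30360593e+00,
        3.68231157e-05,  1.43115344e+00]), 'qvel': array([ 0.00078305, -0.00104352,  0.00210949, -0.00131803,  0.00037767,
       -0.00040827]), 'tau': array([ 2.07105171e-03, -4.81064093e+01,  2.98816395e+01,  1.38468726e-02,
       -1.55420212e-04,  1.09736689e-06]), 'tcp_pos': array([ 0.19913262, -0.53901583,  0.22091064]), 'orientation': array([-4.86764061e-04,  8.20516519e-01, -5.71622390e-01, -4.97408492e-04]), 'wrist_force': array([ 0.2586483 , -0.49615284, -0.7622801 ]), 'ft_torque': array([-0.00292766, -0.00096727,  0.01008343]), 'finger_gap': 0.08534349830981983}
```

View pics/a_scene.png

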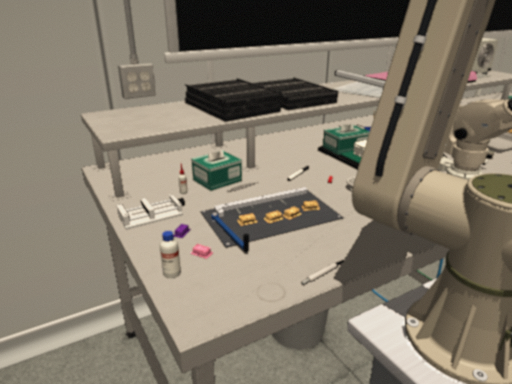

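View pics/a_side.png

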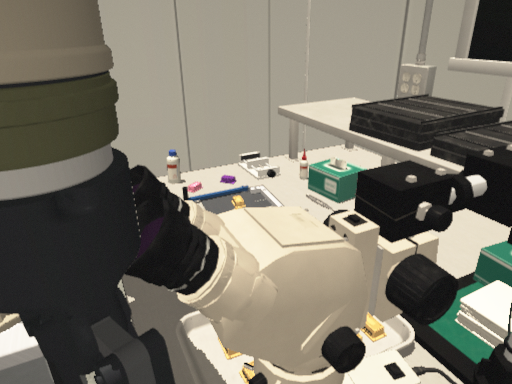

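The scene view shows the dark plate at around (205–340, 190–240), with four gold packages at (247,219), (273,217), (291,212) and (311,206). The blue keeper runs from (215,213) to its post at (246,242). The side view is mostly blocked by the microscope. Next I'll crop and measure.

```bash
cat > m.py <<'E'
from h import *
r=shot('scene')
im=r['color'];hsv=cv2.cvtColor(im,cv2.COLOR_RGB2HSV)
sub=(slice(170,270),slice(190,350))
c=cv2.resize(im[170:262,195:347],None,fx=5,fy=5,interpolation=cv2.INTER_CUBIC)
cv2.imwrite('pics/b.png',c[...,::-1])
# dark plate mask
g=im.max(2)
m=np.zeros(g.shape,np.uint8);m[sub]=(g[sub]<95)*255
n,l,s,cc=cv2.connectedComponentsWithStats(m)
i=1+s[1:,4].argmax();print(s[i])
h=cv2.convexHull(np.argwhere(l==i)[:,::-1].astype(np.int32))
q=cv2.approxPolyDP(h,4,True)[:,0];print(q.tolist());print(ray(r,q,.004).round(4).tolist())
E
python3 m.py
```

```text
[ 202  192  140   61 2923]
[[341, 218], [244, 252], [225, 246], [202, 213], [308, 192]]
[[0.4571, -0.0869, 0.004], [0.4463, 0.2263, 0.004], [0.493, 0.2543, 0.004], [0.6775, 0.2358, 0.004], [0.637, -0.1057, 0.004]]
```

View pics/b.png

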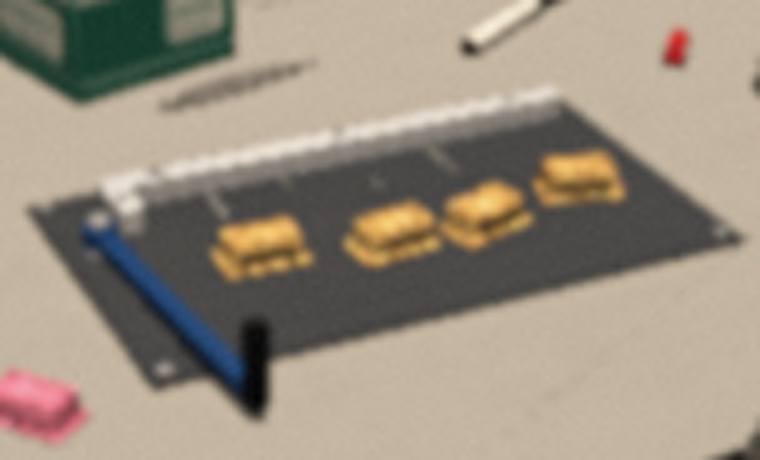

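Run:
```python
from h import *
a=shot('scene');b=shot('side');w=shot('wrist')
for r in(a,b,w): print(r['K'][0,0],r['K'][0,2],r['K'][1,2], proj(r,[.2,-.54,.22]).round())
def tri(p,q):
    f=lambda r:np.asarray(r['K'])@np.c_[r['R'],r['t']]
    X=cv2.triangulatePoints(f(a),f(b),np.float64(p),np.float64(q))[:,0];return X[:3]/X[3]
# where does the ray of side pixels land at several depths, and seen in scene
for px in [(290,260),(160,230),(343,350),(350,225),(405,195)]:
    for z in(.15,.25,.35,.45):
        X=ray(b,px,z)[0];print(px,X.round(2),proj(a,X)[0].round())
im=np.hstack([cv2.resize(a['color'][60:210,340:512],None,fx=2.3,fy=2.3),cv2.resize(w['color'],(460,345))])
cv2.imwrite('pics/c.png',im[...,::-1]);print(im.shape)
```

```text
416.7637513666996 263.8802543418445 197.9432592956445 [[549. 144.]]
371.7431353813073 256.25892550579005 189.0296104765113 [[109. 449.]]
273.6630892637012 256.6658449896686 193.125251491734 [[259. 238.]]
(290, 260) [ 0.46 -0.33  0.15] [411. 153.]
(290, 260) [ 0.38 -0.45  0.25] [469. 120.]
(290, 260) [ 0.3  -0.58  0.35] [532.  84.]
(290, 260) [ 0.23 -0.7   0.45] [600.  45.]
(160, 230) [ 0.31 -0.16  0.15] [409. 184.]
(160, 230) [ 0.28 -0.34  0.25] [475. 137.]
(160, 230) [ 0.25 -0.52  0.35] [539.  91.]
(160, 230) [ 0.22 -0.7   0.45] [601.  46.]
(343, 350) [ 0.42 -0.49  0.15] [457. 147.]
(343, 350) [ 0.36 -0.56  0.25] [500. 117.]
(343, 350) [ 0.29 -0.64  0.35] [548.  83.]
(343, 350) [ 0.23 -0.71  0.45] [602.  45.]
(350, 225) [ 0.6  -0.29  0.15] [366. 142.]
(350, 225) [ 0.48 -0.43  0.25] [434. 113.]
(350, 225) [ 0.35 -0.56  0.35] [511.  82.]
(350, 225) [ 0.23 -0.7   0.45] [598.  45.]
(405, 195) [ 0.77 -0.24  0.15] [320. 129.]
(405, 195) [ 0.59 -0.4   0.25] [397. 106.]
(405, 195) [ 0.41 -0.55  0.35] [487.  78.]
(405, 195) [ 0.24 -0.7   0.45] [596.  45.]
(345, 856, 3)
```

View pics/c.png

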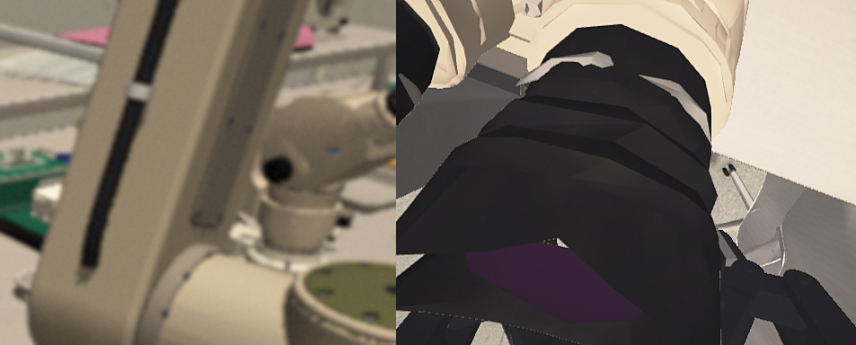

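The microscope, with its eyepieces close beside the gripper, is the main obstacle and looks less than about 0.35 m tall. I'll go straight up, turn, and then cross over high.

carry_out([
  [-1,0,0,-0.06,0,0,0],
  [-1,0,0,-0.06,0,0,0],
  [-1,0,0,-0.06,0,0,0],
  [-1,0,0,-0.05,0,0,0],
  [-1,0,0,0,0,0,-0.178],
  [-1,0,0,0,0,0,-0.178],
  [-1,0,0,0,0,0,-0.178],
  [-1,0,0,0,0,0,-0.178],
  [-1,0,0,0,0,0,-0.178],
  [-1,0,0,0,0,0,-0.178],
  [-1,0,0,0,0,0,-0.178],
  [-1,0,0,0,0,0,-0.178],
  [-1,0,0,0,0,0,-0.178],
  [-1,0,0,0,0,0,-0.178],
  [-1,0,0,0,0,0,-0.178],
  [-1,0,0,0,0,0,-0.178],
  [-1,0,0,0,0,0,-0.178],
  [-1,0,0,0,0,0,-0.178],
  [-1,0,0,0,0,0,-0.178],
])

```text
clock: 2.72
tcp_pos: [0.1992, -0.5394, 0.4516]
orientation: [0.0, 0.746, 0.666, -0.0]
wrist_force: [-0.5, 0.3, -1.1]
finger_gap: 0.0
```

carry_out([
  [-1,0.055,0.022,0,0,0,0],
  [-1,0.055,0.022,0,0,0,0],
  [-1,0.055,0.022,0,0,0,0],
  [-1,0.055,0.022,0,0,0,0],
  [-1,0.055,0.022,0,0,0,0],
  [-1,0.055,0.022,0,0,0,0],
  [-1,0.055,0.022,0,0,0,0],
  [-1,0.055,0.022,0,0,0,0],
  [-1,0.055,0.022,0,0,0,0],
  [-1,0.055,0.022,0,0,0,0],
  [-1,0.055,0.022,0.05,0,0,0],
  [-1,0.055,0.022,0.05,0,0,0],
  [-1,0,0,0.05,0,0,0],
  [-1,0,0,0.05,0,0,0],
  [-1,0,0,0.05,0,0,0],
  [-1,0,0,0,0,0,0],
  [-1,0,0,0,0,0,0],
])

```text
clock: 4.85
tcp_pos: [0.5291, 0.0647, 0.223]
orientation: [0.001, 0.748, 0.664, 0.001]
wrist_force: [0.1, 0.3, -0.8]
finger_gap: 0.0001
```

Run:
```python
from h import *
r=shot('wrist','d');im=r['color']
cv2.imwrite('pics/d2.png',cv2.resize(im,(768,576),interpolation=cv2.INTER_CUBIC)[...,::-1])
hsv=cv2.cvtColor(im,cv2.COLOR_RGB2HSV)
print(-r['R'].T@r['t'],r['R'][2])
m=((hsv[...,0]>12)&(hsv[...,0]<32)&(hsv[...,1]>110)&(hsv[...,2]>80)).astype(np.uint8)*255
for c in cv2.findContours(m,0,2)[0]:
    if cv2.contourArea(c)>60: print(cv2.contourArea(c),cv2.minAreaRect(c))
```

```text
[0.4467123  0.07472925 0.37443005] [ 0.31847785 -0.03656666 -0.94722476]
555.0 ((16.323774337768555, 223.56149291992188), (19.646257400512695, 34.40357971191406), 84.80557250976562)
310.5 ((10.0, 196.0), (20.0, 20.0), 90.0)
660.5 ((319.3363037109375, 188.91986083984375), (34.716941833496094, 21.059635162353516), 2.12109637260437)
681.0 ((177.9228515625, 190.32150268554688), (35.317108154296875, 21.353628158569336), 13.495734214782715)
679.0 ((268.0253601074219, 178.51927185058594), (21.573076248168945, 34.769134521484375), 82.23483276367188)
665.5 ((227.3892059326172, 178.264892578125), (21.32122802734375, 34.40804672241211), 72.89727020263672)
135.5 ((5.5, 168.5), (21.0, 11.0), 90.0)
```

View pics/d2.png

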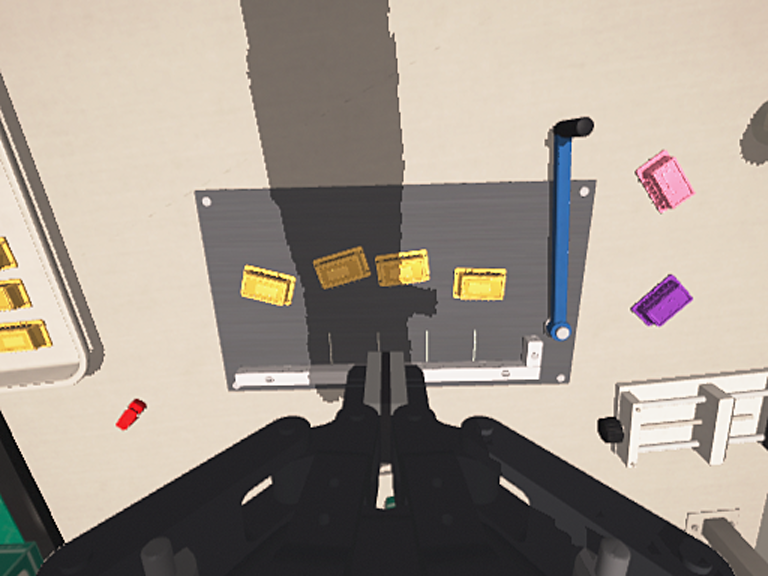

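The wrist view (image down is the nest's +x, right is +y) shows the whole plate, with corners at (196,191), (596,181), (567,384) and (229,390) in the enlarged picture. It also shows the four packages, and the keeper at roughly 1.5 rad with nothing else near it.

```bash
cat > nest.py <<'E'
from h import *
def gold(r,lo=300,z=.009):
    hsv=cv2.cvtColor(r['color'],cv2.COLOR_RGB2HSV)
    m=((hsv[...,0]>12)&(hsv[...,0]<32)&(hsv[...,1]>110)&(hsv[...,2]>60)).astype(np.uint8)*255
    return [c for c in cv2.findContours(m,0,1)[0] if cv2.contourArea(c)>lo]
E
python3 - <<'E'
from nest import *
from scipy.optimize import least_squares
r=shot('wrist');im=r['color']
m=(im.max(2)<110).astype(np.uint8)*255
# plate corners refined by subpixel
p0=np.float32([[196,191],[596,181],[567,384],[229,390]])/1.5-.17
p=cv2.cornerSubPix(cv2.cvtColor(im,cv2.COLOR_RGB2GRAY),p0[:,None].copy(),(3,3),(-1,-1),(3,50,.01))[:,0]
print(p0.tolist(),p.tolist())
W=ray(r,p,.004)[:,:2]; N=np.array([[-175,-302],[-175,52],[30,52],[30,-302]])/1e3
def T(v,N): c,s=np.cos(v[2]),np.sin(v[2]);return N@np.array([[c,s],[-s,c]])+v[:2]
f=least_squares(lambda v:(T(v,N)-W).ravel(),[.64,.19,-.1]);v=f.x
print('nest',v,np.degrees(v[2]),'res mm',(f.fun*1e3).round(1))
np.save('nest.npy',v)
c,s=np.cos(v[2]),np.sin(v[2])
inv=lambda X:(np.atleast_2d(X)[:,:2]-v[:2])@np.array([[c,-s],[s,c]])
for cn in gold(r):
    cw=inv(ray(r,cn[:,0],.006))*1e3
    (a,b,ang)=cv2.minAreaRect(cw.astype(np.float32));
    if a[1]>-300: print(np.round(a),np.round(b),round(ang,1))
print('keeper post top',inv(ray(r,np.array([[582,125]])/1.5,.053))*1e3,'pivot',inv(ray(r,np.array([[562,332]])/1.5,.018))*1e3,'stop',inv(ray(r,np.array([[527,340]])/1.5,.016))*1e3)
print('tcp nest',inv(env.get_state()['tcp_pos'])*1e3, 'world of nest(-14,-96)',T(v,np.array([[-.014,-.096]])))
E
```

```text
[[130.49667358398438, 127.16333770751953], [397.163330078125, 120.49666595458984], [377.8299865722656, 255.8300018310547], [152.49667358398438, 259.8299865722656]] [[128.8626708984375, 125.81967163085938], [396.5527648925781, 118.44060516357422], [377.05078125, 253.8637237548828], [152.78126525878906, 259.3472900390625]]
nest [ 0.66020843  0.18760819 -0.09139474] -5.236532797910019 res mm [-1.1 -0.9 -0.9  0.7  1.4  2.7  0.6 -2.5]
[-81. -46.] [49. 31.] 86.6
[ -85. -246.] [49. 32.] 73.9
[ -99. -118.] [31. 48.] 6.3
[-101. -175.] [30. 48.] 15.4
keeper post top [[-215.28182921   12.65176049]] pivot [[-33.25110936  32.84273018]] stop [[-24.73835723   0.94671989]]
tcp nest [[-118.40924869 -134.33335596]] world of nest(-14,-96) [[0.63750518 0.0932866 ]]
```

Run:
```python
from h import *
from scipy.spatial.transform import Rotation as Ro
r=shot('wrist');s=env.get_state();q=s['orientation'];Rt=Ro.from_quat([q[1],q[2],q[3],q[0]]).as_matrix()
for L in(.019,.032):
  for y in(-.011,.011): print(L,y,(proj(r,s['tcp_pos']+Rt@[0,y,L])*1.5).round())
for z in(.004,):
  pass
c=cv2.resize(r['color'][215:300,200:315],None,fx=6,fy=6,interpolation=cv2.INTER_CUBIC)
cv2.imwrite('pics/e.png',c[...,::-1])
```

```text
0.019 -0.011 [[384. 320.]]
0.019 0.011 [[384. 363.]]
0.032 -0.011 [[384. 309.]]
0.032 0.011 [[384. 350.]]
```

View pics/e.png

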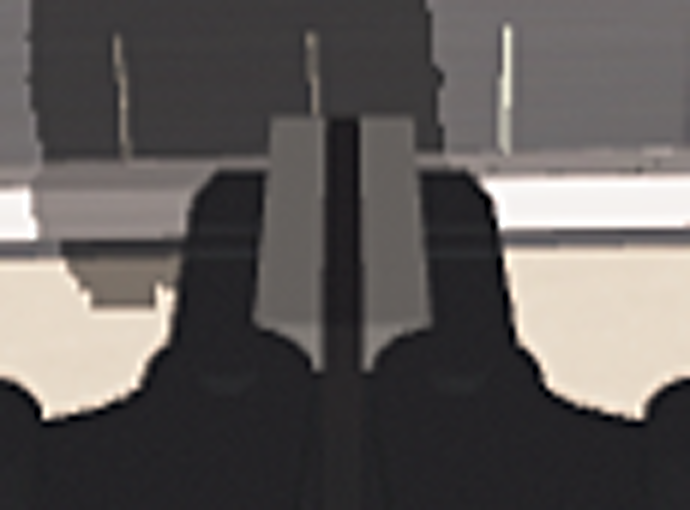

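The finger tips at rows 117–325 of the crop don't settle which finger state the 19 mm tip length refers to. I'll go down behind package B on clear plate, and find the tip height by careful touch.

carry_out([
  [-0.5,0,0,0,0,0,-0.027],
  [-0.5,0.016,-0.027,0.04,0,0,0],
  [-0.5,0,0,0.05,0,0,0],
  [-0.5,0,0,0.05,0,0,0],
  [-0.5,0,0,0.03,0,0,0],
  [-0.5,0,0,0.008,0,0,0],
  [-0.5,0,0,0,0,0,0],
  [-0.5,0,0,0,0,0,0],
])

```text
clock: 6.0
tcp_pos: [0.5041, 0.0832, 0.0446]
orientation: [0.001, 0.738, 0.674, 0.001]
wrist_force: [0.7, 0.0, -0.6]
finger_gap: 0.0214
```

carry_out([
  [-0.5,0,0,0.003,0,0,0],
  [-0.5,0,0,0,0,0,0],
])

```text
clock: 6.25
tcp_pos: [0.5029, 0.0831, 0.0404]
orientation: [0.0, 0.738, 0.674, 0.0]
wrist_force: [-0.1, -0.2, -0.8]
finger_gap: 0.0211
```

carry_out([
  [-0.5,0,0,0.003,0,0,0],
  [-0.5,0,0,0,0,0,0],
])

```text
clock: 6.5
tcp_pos: [0.5023, 0.0832, 0.0367]
orientation: [-0.0, 0.738, 0.674, -0.0]
wrist_force: [-0.1, -0.2, 0.5]
finger_gap: 0.0214
```

carry_out([
  [-0.5,0,0,0.003,0,0,0],
  [-0.5,0,0,0,0,0,0],
])

```text
clock: 6.75
tcp_pos: [0.5023, 0.0832, 0.0336]
orientation: [-0.0, 0.738, 0.674, -0.0]
wrist_force: [-0.7, -0.7, 0.3]
finger_gap: 0.0212
```

carry_out([
  [-0.5,0,0,0.005,0,0,0],
  [-0.5,0,0.014,0,0,0,0],
  [-0.5,0,0.014,0,0,0,0],
  [-0.5,0,0.014,0,0,0,0],
  [-0.5,0,0.014,0,0,0,0],
  [-0.5,0,0.014,0,0,0,0],
  [-0.5,0,0.014,0,0,0,0],
  [-0.5,0,0.01,0,0,0,0],
  [-0.5,0,0.007,0,0,0,0],
  [-0.5,0,0,0,0,0,0],
])

```text
clock: 8.0
tcp_pos: [0.6035, 0.074, 0.0289]
orientation: [0.0, 0.738, 0.674, -0.0]
wrist_force: [-0.2, -0.4, -0.0]
finger_gap: 0.0216
```

```bash
cat >> nest.py <<'E'
v=np.load('nest.npy');_c,_s=np.cos(v[2]),np.sin(v[2])
inv=lambda X:(np.atleast_2d(X)[:,:2]-v[:2])@np.array([[_c,-_s],[_s,_c]])*1e3
def nw(x,y,z): x,y=x/1e3,y/1e3; return np.array([v[0]+_c*x-_s*y,v[1]+_s*x+_c*y,z/1e3])
def report(cam='wrist',lo=200):
    r=shot(cam)
    for cn in gold(r,lo):
        cw=inv(ray(r,cn[:,0],.006));a,b,g=cv2.minAreaRect(cw.astype(np.float32))
        if a[1]>-310: print(cam,np.round(a,1),np.round(b,1),round(g,1))
    return r
E
python3 - <<'E'
from nest import *
r=report();report('scene',60);s=env.get_state();print(inv(s['tcp_pos']),s['tcp_pos'],s['wrist_force'])
cv2.imwrite('pics/f.png',cv2.resize(r['color'],(768,576),interpolation=cv2.INTER_CUBIC)[...,::-1])
E
```

```text
wrist [-80.9 -45.1] [51.9 31.5] 87.4
wrist [ -84.7 -248.8] [55.3 33.6] 73.8
wrist [ -98.3 -118.5] [30.8 47.9] 6.3
wrist [ -99.9 -175.9] [29.9 50.4] 15.4
scene [-71.9 -50.1] [56.4 60.6] 85.7
scene [ -93.3 -150.2] [113.3  62.8] 86.5
scene [ -76.5 -251.6] [50.3 62.5] 66.5
[[ -46.93778689 -118.317429  ]] [0.602668   0.07406846 0.02883877] [-0.07862323 -0.36413213 -0.552903  ]
```

View pics/f.png

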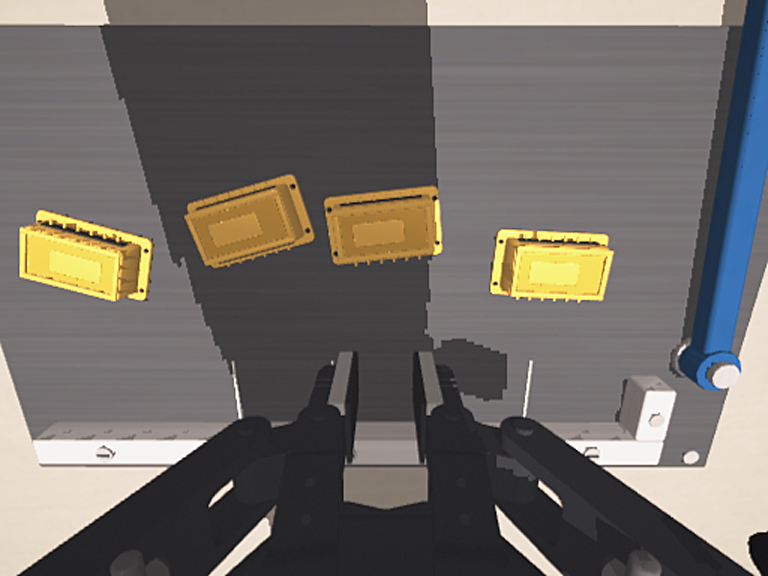

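Package B hasn't moved: at this height the fingers passed over it. The pad tips at (357,352) and (414,352), 21.4 mm apart, scale to a tip about 12 mm behind the reported TCP, not 19 mm ahead. I'll trust the picture, go back behind B, and feel further down.

carry_out([
  [-0.5,0,-0.035,-0.004,0,0,0],
  [-0.5,0,-0.035,0,0,0,0],
  [-0.5,0,-0.031,0,0,0,0],
  [-0.5,0,0,0.01,0,0,0],
  [-0.5,0,0,0.01,0,0,0],
  [-0.5,0,0,0,0,0,0],
])

```text
clock: 8.85
tcp_pos: [0.5027, 0.0831, 0.012]
orientation: [-0.0, 0.739, 0.674, -0.0]
wrist_force: [0.1, 0.2, 0.4]
finger_gap: 0.0214
```

carry_out([
  [-0.5,0,0,0.003,0,0,0],
  [-0.5,0,0,0.003,0,0,0],
  [-0.5,0,0,0,0,0,0],
])

```text
clock: 9.22
tcp_pos: [0.5025, 0.0831, 0.0067]
orientation: [-0.0, 0.739, 0.674, -0.0]
wrist_force: [-0.3, -1.1, 0.3]
finger_gap: 0.0215
```

carry_out([
  [-0.5,0,0,0.003,0,0,0],
  [-0.5,0,0,0,0,0,0],
])

```text
clock: 9.48
tcp_pos: [0.5024, 0.0832, 0.0038]
orientation: [-0.0, 0.738, 0.674, -0.0]
wrist_force: [-0.6, -1.0, -0.2]
finger_gap: 0.0214
```

Run:
```python
from nest import *
r=report();s=env.get_state();print(inv(s['tcp_pos']),s['tcp_pos'],s['wrist_force'])
print(-r['R'].T@r['t'])
a=r['color'];b=shot('scene')['color'][185:260,195:345]
im=np.hstack([cv2.resize(a[150:384,100:400],None,fx=1.5,fy=1.5),cv2.resize(b,(350,351))]);cv2.imwrite('pics/g.png',im[...,::-1])
```

```text
wrist [ -89.1 -118.3] [30.2 39.8] 5.2
wrist [ -80.3 -250.2] [53.6 46.6] 73.7
wrist [-110.6 -117.9] [ 9.7 28.1] 5.8
[[-147.58356561 -118.38049476]] [0.50243652 0.08319135 0.00387376] [-0.41112504 -0.3639458   0.54705509]
[0.42020925 0.0909527  0.15537119]
```

View pics/g.png

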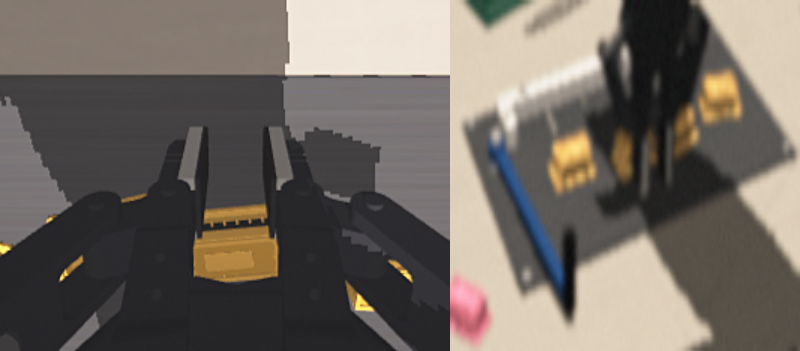

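carry_out([
  [-0.5,0,0,0.003,0,0,0],
  [-0.5,0,0,0,0,0,0],
])

```text
clock: 9.82
tcp_pos: [0.5024, 0.0832, 0.0007]
orientation: [-0.0, 0.738, 0.674, -0.0]
wrist_force: [-0.6, -0.6, 0.1]
finger_gap: 0.0216
```

carry_out([
  [-0.5,0,0,0.003,0,0,0],
  [-0.5,0,0,0,0,0,0],
])

```text
clock: 10.07
tcp_pos: [0.5023, 0.0832, -0.0024]
orientation: [-0.0, 0.738, 0.674, -0.0]
wrist_force: [-1.0, -0.8, -0.7]
finger_gap: 0.0211
```

carry_out([
  [-0.5,0,0.012,0,0,0,0],
  [-0.5,0,0.012,0,0,0,0],
  [-0.5,0,0.012,0,0,0,0],
  [-0.5,0,0.012,0,0,0,0],
  [-0.5,0,0.012,0,0,0,0],
  [-0.5,0,0.012,0,0,0,0],
  [-0.5,0,0.012,0,0,0,0],
  [-0.5,0,0.01,0,0,0,0],
  [-0.5,0,0.003,0,0,0,0],
  [-0.5,0,0,0,0,0,0],
])

```text
clock: 11.32
tcp_pos: [0.5992, 0.0744, -0.0021]
orientation: [-0.0, 0.738, 0.674, -0.0]
wrist_force: [0.1, 0.7, 0.5]
finger_gap: 0.0212
```

Run:
```python
from nest import *
r=report();s=env.get_state();print(inv(s['tcp_pos']),s['tcp_pos'],s['wrist_force'])
cv2.imwrite('pics/i.png',cv2.resize(r['color'],(768,576),interpolation=cv2.INTER_CUBIC)[...,::-1])
```

```text
wrist [ -19.3 -117.6] [34.8 27.9] 90.0
wrist [ -39.3 -117.7] [ 7.7 21.9] 0.0
wrist [-80.6 -44.3] [54.  32.4] 87.7
wrist [ -81.4 -240.7] [38.4 36. ] 73.5
wrist [ -99.4 -176.6] [30.4 52.5] 15.5
[[ -50.73960946 -118.34579082]] [ 0.59887946  0.0743872  -0.00213791] [-1.00747158  0.43085213  0.03445352]
```

View pics/i.png

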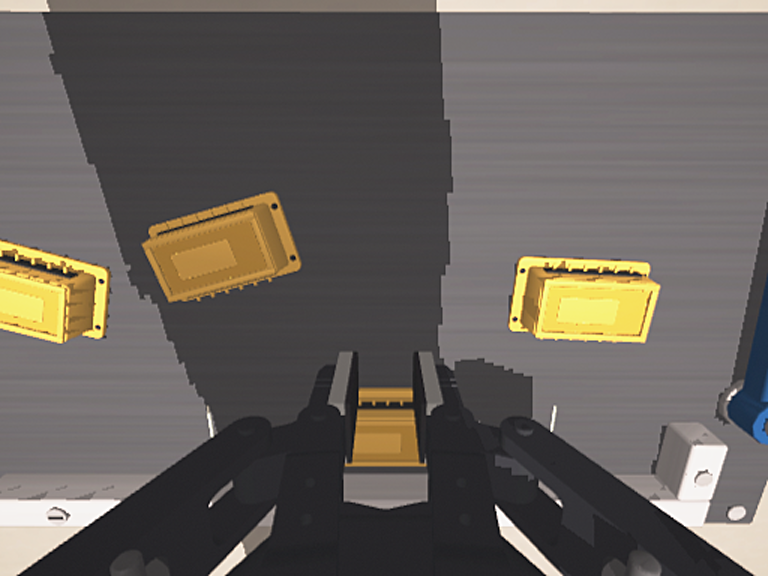

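B is now square, between the pads, with its near foot edge at x ≈ -43 mm, so the pad fronts are about 10 mm ahead of the TCP. I'll finish the push by feel.

carry_out([
  [-0.5,0,0.006,0,0,0,0],
  [-0.5,0,0.004,0,0,0,0],
  [-0.5,0,0.002,0,0,0,0],
  [-0.5,0,0,0,0,0,0],
])

```text
clock: 11.88
tcp_pos: [0.6113, 0.0733, -0.0021]
orientation: [0.0, 0.738, 0.674, 0.0]
wrist_force: [-0.2, 0.2, 0.1]
finger_gap: 0.0212
```

carry_out([
  [-0.5,0,0.002,0,0,0,0],
  [-0.5,0,0,0,0,0,0],
])

```text
clock: 12.12
tcp_pos: [0.6132, 0.0731, -0.0021]
orientation: [0.0, 0.738, 0.674, 0.0]
wrist_force: [-0.5, -0.3, -0.3]
finger_gap: 0.0214
```

carry_out([
  [-0.5,0,0.0015,0,0,0,0],
  [-0.5,0,0,0,0,0,0],
])

```text
clock: 12.38
tcp_pos: [0.6138, 0.0731, -0.0022]
orientation: [-0.0, 0.738, 0.674, -0.001]
wrist_force: [-2.9, 0.9, 0.9]
finger_gap: 0.0215
```

Run:
```python
from nest import *
r=report();s=env.get_state();print(inv(s['tcp_pos']),s['tcp_pos'],s['wrist_force'])
# rail foot edge: brightness along columns
g=cv2.cvtColor(r['color'],cv2.COLOR_RGB2GRAY).astype(int)
for u in(60,100,400): 
    col=g[:,u];d=np.diff(col);k=[j for j in range(270,360) if abs(d[j])>12]
    print(u,[(j,d[j],inv(ray(r,[u,j+1],.004)).round(1)[0].tolist()) for j in k][:6])
```

```text
wrist [  -5.8 -117.6] [28.5 32.2] 0.0
wrist [ -26.  -117.7] [ 7.7 21.8] 0.0
wrist [-80.9 -44.2] [54.  31.5] 87.0
wrist [ -81.3 -238.5] [34.3 34.2] 73.6
wrist [ -99.8 -176.6] [30. 52.] 15.4
[[ -35.7506848  -118.31707859]] [ 0.61380845  0.07304779 -0.00219301] [-3.7278765   0.43132153  1.58270176]
60 [(297, np.int64(16), [1.6, -244.2]), (312, np.int64(41), [13.5, -246.9]), (313, np.int64(48), [14.3, -247.1]), (331, np.int64(-25), [29.3, -250.5]), (347, np.int64(-25), [43.4, -253.7]), (348, np.int64(-178), [44.3, -253.9])]
100 [(297, np.int64(18), [1.6, -218.5]), (312, np.int64(39), [13.5, -220.7]), (313, np.int64(52), [14.3, -220.8]), (319, np.int64(-87), [19.2, -221.7]), (320, np.int64(-117), [20.1, -221.8]), (321, np.int64(-27), [20.9, -222.0])]
400 [(297, np.int64(16), [1.6, -25.6]), (309, np.int64(-26), [11.1, -24.0]), (310, np.int64(-83), [11.9, -23.9])]
```

Contact is at 3.7 N with TCP x ≈ -35.7; by vision the rail face sits at +1.6 mm in my frame, parallel to it. The arm is soft (about 4 N/mm), so I can repeat this push for A, C and D with a 2 mm overpress.

carry_out([
  [-0.5,0,0.002,0,0,0,0],
  [-0.5,0,0,0,0,0,0],
  [-0.5,0,-0.027,0,0,0,0],
  [-0.5,0,0,-0.035,0,0,0],
  [-0.5,0.037,-0.0275,0,0,0,0],
  [-0.5,0.037,-0.0275,0,0,0,0],
  [-0.5,0,0,0,0,0,0],
  [-0.5,0,0,0.025,0,0,0],
  [-0.5,0,0,0.01,0,0,0],
  [-0.5,0,0.012,0,0,0,0],
  [-0.5,0,0.012,0,0,0,0],
  [-0.5,0,0.012,0,0,0,0],
  [-0.5,0,0.012,0,0,0,0],
  [-0.5,0,0.012,0,0,0,0],
  [-0.5,0,0.01,0,0,0,0],
  [-0.5,0,0.006,0,0,0,0],
  [-0.5,0,0.003,0,0,0,0],
  [-0.5,0,0.002,0,0,0,0],
  [-0.5,0,0,0,0,0,0],
])

```text
clock: 14.8
tcp_pos: [0.6206, 0.1467, -0.0023]
orientation: [-0.001, 0.738, 0.674, -0.001]
wrist_force: [-3.5, 0.1, 2.7]
finger_gap: 0.0211
```

Run:
```python
from nest import *
r=report();s=env.get_state();print(inv(s['tcp_pos']),s['tcp_pos'],s['wrist_force'])
```

```text
wrist [ -5.8 -43.6] [28.5 29.6] 0.0
wrist [-26.  -43.7] [ 7.6 21.8] 0.0
wrist [ -10.7 -122.2] [38.2 54. ] 0.0
wrist [-102.6 -168. ] [30.1 36.5] 15.4
[[-35.71082167 -44.35139624]] [ 0.62059881  0.14670113 -0.00227291] [-5.20054711 -0.08215833  4.37433767]
```

carry_out([
  [-0.5,0,-0.026,0,0,0,0],
  [-0.5,0,0,-0.035,0,0,0],
  [-0.5,-0.044,-0.027,0,0,0,0],
  [-0.5,-0.044,-0.027,0,0,0,0],
  [-0.5,-0.044,-0.026,0,0,0,0],
  [-0.5,0,0,0,0,0,0],
  [-0.5,0,0,0.025,0,0,0],
  [-0.5,0,0,0.01,0,0,0],
  [-0.5,0,0.012,0,0,0,0],
  [-0.5,0,0.012,0,0,0,0],
  [-0.5,0,0.012,0,0,0,0],
  [-0.5,0,0.012,0,0,0,0],
  [-0.5,0,0.012,0,0,0,0],
  [-0.5,0,0.012,0,0,0,0],
  [-0.5,0,0.012,0,0,0,0],
  [-0.5,0,0.01,0,0,0,0],
  [-0.5,0,0.006,0,0,0,0],
  [-0.5,0,0.004,0,0,0,0],
  [-0.5,0,0.002,0,0,0,0],
  [-0.5,0,0,0,0,0,0],
])

```text
clock: 17.35
tcp_pos: [0.6085, 0.0153, -0.0023]
orientation: [-0.001, 0.738, 0.674, -0.001]
wrist_force: [-4.7, 0.7, 3.4]
finger_gap: 0.0212
```

Run:
```python
from nest import *
r=report();s=env.get_state();print(inv(s['tcp_pos']),s['tcp_pos'],s['wrist_force'])
```

```text
wrist [  -5.9 -175.6] [28.4 29.6] 0.0
wrist [-10.5 -41.6] [39.  58.8] 0.0
wrist [ -20.3 -116. ] [58.  28.2] 71.5
wrist [ -26.1 -175.7] [ 7.6 21.8] 0.0
wrist [ -84.7 -247.8] [51.9 32.3] 73.5
[[ -35.77458096 -176.2959071 ]] [ 0.60849306  0.01531313 -0.00232286] [-5.98523521 -0.3181463   2.77568478]
```

carry_out([
  [-0.5,0,-0.026,0,0,0,0],
  [-0.5,0,0,-0.035,0,0,0],
  [-0.5,-0.035,-0.0325,0,0,0,0],
  [-0.5,-0.035,-0.0325,0,0,0,0],
  [-0.5,0,0,0,0,0,0],
  [-0.5,0,0,0.025,0,0,0],
  [-0.5,0,0,0.01,0,0,0],
  [-0.5,0,0.012,0,0,0,0],
  [-0.5,0,0.012,0,0,0,0],
  [-0.5,0,0.012,0,0,0,0],
  [-0.5,0,0.012,0,0,0,0],
  [-0.5,0,0.012,0,0,0,0],
  [-0.5,0,0.012,0,0,0,0],
  [-0.5,0,0.01,0,0,0,0],
  [-0.5,0,0.006,0,0,0,0],
  [-0.5,0,0.003,0,0,0,0],
  [-0.5,0,0,0,0,0,0],
])

```text
clock: 19.52
tcp_pos: [0.6021, -0.0544, -0.0024]
orientation: [-0.001, 0.739, 0.674, -0.001]
wrist_force: [-4.8, -0.1, 2.8]
finger_gap: 0.0212
```

Run:
```python
from nest import *
r=report();s=env.get_state();print(inv(s['tcp_pos']),s['tcp_pos'],s['wrist_force'])
```

```text
wrist [  -6.1 -245.6] [33.4 28.4] 90.0
wrist [ -10.2 -115.4] [60.3 38.3] 90.0
wrist [ -10.7 -176. ] [53.4 38.9] 89.5
wrist [ -25.6 -245.7] [ 8.3 21.8] 1.2
[[ -35.82667079 -246.27097819]] [ 0.60205474 -0.05436514 -0.00244465] [-4.87373385  0.86406691  2.59996803]
```

All four are against the rail at y ≈ -44, -118, -176 and -246. Next I'll push the train along the rail from D's free end, with the gripper shut and 2 mm higher.

carry_out([
  [-0.5,0,-0.026,0,0,0,0],
  [-0.5,0,0,-0.037,0,0,0],
  [-1,-0.028,0.0215,0,0,0,0],
  [-1,-0.028,0.0215,0,0,0,0],
  [-1,0,0,0,0,0,0],
  [-1,0,0,0.025,0,0,0],
  [-1,0,0,0.01,0,0,0],
  [-1,0,0,0,0,0,0],
  [-1,0.01,0,0,0,0,0],
  [-1,0.01,0,0,0,0,0],
  [-1,0.01,0,0,0,0,0],
  [-1,0.01,0,0,0,0,0],
  [-1,0.01,0,0,0,0,0],
  [-1,0.01,0,0,0,0,0],
  [-1,0.005,0,0,0,0,0],
  [-1,0,0,0,0,0,0],
])

```text
clock: 21.58
tcp_pos: [0.6221, -0.0468, 0.0002]
orientation: [0.0, 0.738, 0.674, 0.0]
wrist_force: [0.4, -1.5, 2.9]
finger_gap: -0.0
```

Run:
```python
from nest import *
r=report();s=env.get_state();print(inv(s['tcp_pos']),s['tcp_pos'],s['wrist_force'])
cv2.imwrite('pics/j.png',cv2.resize(r['color'],(768,576),interpolation=cv2.INTER_CUBIC)[...,::-1])
```

```text
wrist [ -11.4 -151.9] [ 36. 151.] 0.0
[[ -16.70257805 -237.00058826]] [ 6.21945099e-01 -4.68788546e-02 -2.13983199e-05] [ 0.22548298 -0.77889656  1.58817114]
```

View pics/j.png

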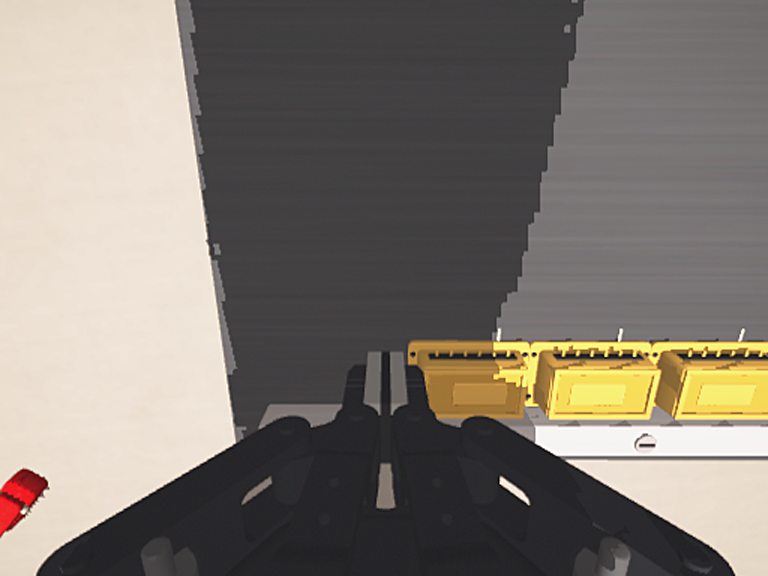

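The picture shows D, C and B end to end, square along the rail (feet edges at row 342, x 408–768). I'll carry on towards the stop.

carry_out([
  [-1,0.008,0,0,0,0,0],
  [-1,0.008,0,0,0,0,0],
  [-1,0.008,0,0,0,0,0],
  [-1,0.004,0,0,0,0,0],
  [-1,0,0,0,0,0,0],
])

```text
clock: 22.25
tcp_pos: [0.6241, -0.0184, -0.0002]
orientation: [-0.0, 0.738, 0.675, 0.0]
wrist_force: [0.2, -0.2, 0.9]
finger_gap: -0.0003
```

carry_out([
  [-1,0.004,0,0,0,0,0],
  [-1,0,0,0,0,0,0],
])

```text
clock: 22.5
tcp_pos: [0.6244, -0.0148, -0.0003]
orientation: [-0.0, 0.738, 0.674, 0.0]
wrist_force: [-0.2, -0.5, 1.2]
finger_gap: -0.0001
```

carry_out([
  [-1,0.003,0,0,0,0,0],
  [-1,0,0,0,0,0,0],
])

```text
clock: 22.75
tcp_pos: [0.6246, -0.0119, -0.0003]
orientation: [-0.0, 0.738, 0.674, -0.0]
wrist_force: [0.2, -1.6, 0.7]
finger_gap: -0.0004
```

carry_out([
  [-1,0.002,0,0,0,0,0],
  [-1,0,0,0,0,0,0],
])

```text
clock: 23.0
tcp_pos: [0.6249, -0.0109, -0.0]
orientation: [0.0, 0.739, 0.674, -0.001]
wrist_force: [-0.7, -3.5, 1.7]
finger_gap: -0.0
```

carry_out([
  [-1,0.002,0,0,0,0,0],
  [-1,0,0,0,0,0,0],
])

```text
clock: 23.25
tcp_pos: [0.6252, -0.0104, 0.0003]
orientation: [0.001, 0.739, 0.674, -0.001]
wrist_force: [-1.9, -9.2, 3.8]
finger_gap: -0.0002
```

Run:
```python
from nest import *
r=report();s=env.get_state();print(inv(s['tcp_pos']),s['tcp_pos'],s['wrist_force'])
```

```text
wrist [ -11.6 -115.8] [ 36.  150.2] 0.1
[[ -16.75881743 -200.44028782]] [ 6.25225864e-01 -1.04660091e-02  3.09458589e-04] [-1.15068724 -9.08786505  2.49736707]
```

The row is up against the stop (9 N reaction at TCP y ≈ -200). I'll back off and inspect from above.

carry_out([
  [-1,-0.02,0,0,0,0,0],
  [-1,0,0,-0.06,0,0,0],
  [-1,0.04,-0.035,-0.03,0,0,0],
  [-1,0.04,-0.035,-0.03,0,0,0],
  [-1,0.04,-0.035,0,0,0,0],
  [-1,0,0,0,0,0,0],
  [-1,0,0,0,0,0,0],
])

```text
clock: 24.18
tcp_pos: [0.5301, 0.1007, 0.12]
orientation: [0.0, 0.738, 0.674, 0.0]
wrist_force: [0.5, 0.2, -0.4]
finger_gap: 0.0001
```

Run:
```python
from nest import *
r=report();s=env.get_state();print(inv(s['tcp_pos']),s['tcp_pos'])
cn=max(gold(r),key=cv2.contourArea)[:,0]
# foot near-edge row for each column (top of blob), in nest coords
cs=np.unique(cn[:,0]);top=np.array([[c,cn[cn[:,0]==c,1].min()] for c in cs],float)
w=inv(ray(r,top,.006));
for k in range(0,len(w),8): print(w[k].round(1).tolist(),end=' ')
c=r['color'][190:290,150:400];cv2.imwrite('pics/k.png',cv2.resize(c,None,fx=3.2,fy=3.2,interpolation=cv2.INTER_CUBIC)[...,::-1])
# keeper: blue arm axis
hsv=cv2.cvtColor(r['color'],cv2.COLOR_RGB2HSV);m=((hsv[...,0]>95)&(hsv[...,0]<125)&(hsv[...,1]>120)&(hsv[...,2]>50)).astype(np.uint8)
b=np.argwhere(m)[:,::-1].astype(float);wb=inv(ray(r,b,.018));print('\nblue',wb.min(0),wb.max(0),len(wb))
vx=cv2.fitLine(wb.astype(np.float32),2,0,.01,.01).ravel();print(vx)
```

```text
wrist [-16.  -32.5] [66.9 28.1] 89.8
wrist [ -17.2 -160.8] [25.3 61.8] 0.0
[[-121.27113991  -98.91852681]] [0.53041538 0.10017063 0.11979811]
[-28.6, -65.9] [-28.6, -56.9] [-27.3, -47.8] [-28.6, -38.9] [-28.6, -29.9] [-28.6, -20.9] [-28.6, -11.9] [-28.6, -2.9] 
blue [-211.13882569    6.04354668] [-26.53215356  40.28712405] 2595
[ 9.9643373e-01  8.4378749e-02 -1.2950783e+02  1.9755543e+01]
```

View pics/k.png

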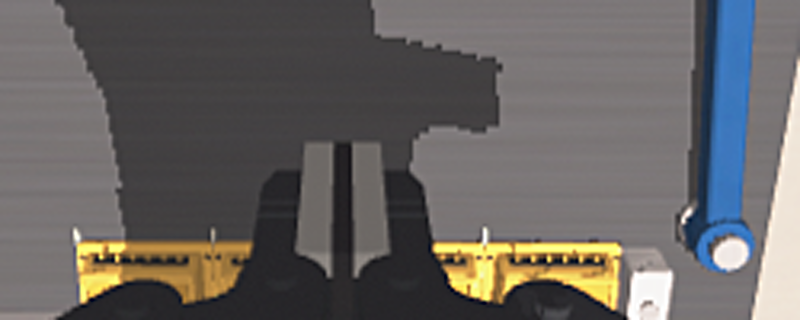

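The row is straight and ends right on the white end lines (its left end at column 78, the line at 77), and it looks flush at the stop. I'll press each package once more square to the rail, then the end again.

carry_out([
  [-0.5,-0.0345,0.033,0.03,0,0,0],
  [-0.5,-0.0345,0.033,0.03,0,0,0],
  [-0.5,0,0,0.04,0,0,0],
  [-0.5,0,0,0.022,0,0,0],
  [-0.5,0,0,0,0,0,0],
  [-0.5,0,0.012,0,0,0,0],
  [-0.5,0,0.006,0,0,0,0],
  [-0.5,0,0.003,0,0,0,0],
  [-0.5,0,0,0,0,0,0],
  [-0.5,0,-0.021,0,0,0,0],
  [-0.5,0.048,0,0,0,0,0],
  [-0.5,0,0,0,0,0,0],
  [-0.5,0,0.012,0,0,0,0],
  [-0.5,0,0.006,0,0,0,0],
  [-0.5,0,0.003,0,0,0,0],
  [-0.5,0,0,0,0,0,0],
])

```text
clock: 26.22
tcp_pos: [0.6136, 0.0713, -0.0024]
orientation: [-0.001, 0.739, 0.674, -0.001]
wrist_force: [-3.7, 0.1, 2.6]
finger_gap: 0.0212
```

carry_out([
  [-0.5,0,-0.021,0,0,0,0],
  [-0.5,0.048,0,0,0,0,0],
  [-0.5,0,0,0,0,0,0],
  [-0.5,0,0.012,0,0,0,0],
  [-0.5,0,0.006,0,0,0,0],
  [-0.5,0,0.003,0,0,0,0],
  [-0.5,0,0,0,0,0,0],
  [-0.5,0,-0.021,0,0,0,0],
  [-0.5,0.042,0,0,0,0,0],
  [-0.5,0,0,0,0,0,0],
  [-0.5,0,0.012,0,0,0,0],
  [-0.5,0,0.006,0,0,0,0],
  [-0.5,0,0.003,0,0,0,0],
  [-0.5,0,0,0,0,0,0],
])

```text
clock: 27.98
tcp_pos: [0.6219, 0.1608, -0.0024]
orientation: [-0.001, 0.739, 0.674, -0.001]
wrist_force: [-3.1, -0.8, 2.4]
finger_gap: 0.0211
```

carry_out([
  [-0.5,0,-0.026,0,0,0,0],
  [-0.5,0,0,-0.037,0,0,0],
  [-1,-0.049,0.0105,0,0,0,0],
  [-1,-0.049,0.0105,0,0,0,0],
  [-1,-0.049,0.0105,0,0,0,0],
  [-1,-0.048,0.0105,0,0,0,0],
  [-1,0,0,0,0,0,0],
  [-1,0,0,0.025,0,0,0],
  [-1,0,0,0.01,0,0,0],
  [-1,0,0,0,0,0,0],
  [-1,0.012,0,0,0,0,0],
  [-1,0.009,0,0,0,0,0],
  [-1,0.003,0,0,0,0,0],
  [-1,0.002,0,0,0,0,0],
  [-1,0.001,0,0,0,0,0],
  [-1,0,0,0,0,0,0],
])

```text
clock: 29.98
tcp_pos: [0.6237, -0.01, 0.0009]
orientation: [0.002, 0.739, 0.674, -0.002]
wrist_force: [-1.9, -9.9, 2.8]
finger_gap: 0.0001
```

Run:
```python
from nest import *
s=env.get_state();print(inv(s['tcp_pos']),s['tcp_pos'],s['wrist_force'])
```

```text
[[ -18.36300639 -200.13740437]] [ 0.62365601 -0.01001798  0.00090767] [-1.89371967 -9.92715142  2.81153977]
```

The second end press stopped at the same place (9.9 N), so the row is tight. The keeper stands at about 1.49 rad, so I'll move to the outer side of its post.

carry_out([
  [-1,-0.02,0,0,0,0,0],
  [-1,0,0,-0.045,0,0,0],
  [-1,0,0,-0.045,0,0,0],
  [-1,0.0445,-0.033,0,0,0,0],
  [-1,0.0445,-0.033,0,0,0,0],
  [-1,0.0445,-0.033,0,0,0,0],
  [-1,0.0445,-0.033,0,0,0,0],
  [-1,0.0445,-0.033,0,0,0,0],
  [-1,0.0445,-0.033,0,0,0,0],
  [-1,0,0,0,0,0,0],
  [-1,0,0,0,0,0,0],
])

```text
clock: 31.35
tcp_pos: [0.4489, 0.2567, 0.0901]
orientation: [0.0, 0.738, 0.675, 0.0]
wrist_force: [-0.1, -0.3, 0.1]
finger_gap: 0.0003
```

Run:
```python
from nest import *
s=env.get_state();print(inv(s['tcp_pos']),s['tcp_pos'])
r=shot('wrist')
hsv=cv2.cvtColor(r['color'],cv2.COLOR_RGB2HSV);m=((hsv[...,0]>95)&(hsv[...,0]<125)&(hsv[...,1]>120)&(hsv[...,2]>50)).astype(np.uint8)
b=np.argwhere(m)[:,::-1];print(len(b),b.min(0),b.max(0))
rr=report('scene',60)
```

```text
[[-216.77071952   49.52102499]] [0.44886209 0.25670666 0.09008425]
2101 [214 205] [511 279]
scene [  -4.3 -120.3] [157.8  60.6] 89.4
```

carry_out([
  [-1,0,0,0.04,0,0,0],
  [-1,0,0,0.032,0,0,0],
  [-1,0,0,0,0,0,0],
  [-1,-0.012,0,0,0,0,0],
  [-1,-0.017,0.001,0,0,0,0],
  [-1,-0.017,0.001,0,0,0,0],
  [-1,-0.018,0.004,0,0,0,0],
  [-1,-0.018,0.005,0,0,0,0],
  [-1,-0.017,0.008,0,0,0,0],
  [-1,-0.016,0.008,0,0,0,0],
  [-1,0,0,0,0,0,0],
])

```text
clock: 32.83
tcp_pos: [0.4658, 0.1384, 0.0183]
orientation: [0.0, 0.739, 0.673, 0.0]
wrist_force: [-0.4, -0.1, 0.4]
finger_gap: 0.0001
```

```bash
cat > keep.py <<'E'
from nest import *
s=env.get_state();print(inv(s['tcp_pos']),s['tcp_pos'],s['wrist_force'])
r=shot('scene')
hsv=cv2.cvtColor(r['color'],cv2.COLOR_RGB2HSV);m=np.zeros(hsv.shape[:2],np.uint8)
roi=(slice(195,260),slice(195,345))
m[roi]=((hsv[...,0]>98)&(hsv[...,0]<128)&(hsv[...,1]>110)&(hsv[...,2]>40))[roi]
wb=inv(ray(r,np.argwhere(m)[:,::-1],.014));f=cv2.fitLine(wb.astype(np.float32),2,0,.01,.01).ravel()
print(len(wb),wb.min(0).round(),wb.max(0).round(),'theta',np.arctan2(abs(f[0]),abs(f[1])),f[:2])
E
python3 keep.py
```

```text
[[-189.10273069  -66.74261541]] [0.4658035  0.13840307 0.0183497 ] [-0.38524573 -0.08160085  0.4297869 ]
266 [-173.  -71.] [-33.  39.] theta 0.89603454 [0.7808558  0.62471133]
```

carry_out([
  [-1,-0.0135,0.0105,0,0,0,0],
  [-1,-0.0135,0.0105,0,0,0,0],
  [-1,-0.012,0.0135,0,0,0,0],
  [-1,-0.012,0.0135,0,0,0,0],
  [-1,-0.009,0.0155,0,0,0,0],
  [-1,-0.009,0.0155,0,0,0,0],
  [-1,-0.0045,0.013,0,0,0,0],
  [-1,-0.0045,0.013,0,0,0,0],
  [-1,-0.0025,0.012,0,0,0,0],
  [-1,-0.0025,0.011,0,0,0,0],
  [-1,0,0,0,0,0,0],
])

```text
clock: 34.25
tcp_pos: [0.5861, 0.0454, 0.018]
orientation: [0.0, 0.739, 0.674, 0.0]
wrist_force: [-0.0, 0.1, 1.4]
finger_gap: 0.0001
```

```bash
python3 keep.py
```

```text
[[ -60.86443536 -148.39512995]] [0.58605436 0.04538735 0.017996  ] [-0.0254857   0.12219242  1.42209379]
225 [ -59. -146.] [-32.  39.] theta 0.038804963 [0.03879523 0.9992472 ]
```

carry_out([
  [-1,0,0.005,0,0,0,0],
  [-1,0,0,0,0,0,0],
])

```text
clock: 34.55
tcp_pos: [0.5901, 0.0452, 0.018]
orientation: [0.0, 0.738, 0.674, 0.0]
wrist_force: [-0.0, -1.1, 0.8]
finger_gap: -0.0002
```

carry_out([
  [-1,0,0.002,0,0,0,0],
  [-1,0,0,0,0,0,0],
])

```text
clock: 34.8
tcp_pos: [0.592, 0.0449, 0.018]
orientation: [0.0, 0.738, 0.674, 0.0]
wrist_force: [-0.1, 0.1, 0.3]
finger_gap: 0.0001
```

```bash
python3 keep.py
```

```text
[[ -54.8987802  -148.28901772]] [0.5920048  0.04494854 0.01800155] [-0.1418884   0.08853358  0.31177655]
218 [ -55. -146.] [-31.  39.] theta 0.018552497 [0.01855143 0.9998279 ]
```

Nearly home; now by feel to the hinge stop.

carry_out([
  [-1,0,0.0015,0,0,0,0],
  [-1,0,0,0,0,0,0],
])

```text
clock: 35.1
tcp_pos: [0.5933, 0.0447, 0.0179]
orientation: [-0.0, 0.738, 0.674, -0.0]
wrist_force: [-0.9, 0.2, 0.5]
finger_gap: -0.0002
```

carry_out([
  [-1,0,0.0015,0,0,0,0],
  [-1,0,0,0,0,0,0],
])

```text
clock: 35.35
tcp_pos: [0.5935, 0.0447, 0.0178]
orientation: [-0.001, 0.738, 0.674, -0.001]
wrist_force: [-5.6, 0.6, 3.4]
finger_gap: -0.0003
```

carry_out([
  [-1,0,0.0015,0,0,0,0],
  [-1,0,0,0,0,0,0],
])

```text
clock: 35.6
tcp_pos: [0.5935, 0.0447, 0.0177]
orientation: [-0.002, 0.738, 0.674, -0.002]
wrist_force: [-8.3, 0.1, 6.6]
finger_gap: -0.0003
```

```bash
python3 keep.py
```

```text
[[ -53.34398489 -148.37859443]] [0.59354493 0.04471744 0.01769852] [-8.31950929  0.13918045  6.6159551 ]
212 [ -54. -146.] [-31.  39.] theta 0.015519217 [0.01551859 0.9998796 ]
```

There's a firm stop (8 N, no more travel) at x = -53.3, against the -53.4 I'd worked out for shut. I'll back away and check.

carry_out([
  [-1,0,-0.03,0,0,0,0],
  [-1,0,-0.03,-0.04,0,0,0],
  [-1,0.025,-0.03,-0.05,0,0,0],
  [-1,0.025,-0.04,-0.04,0,0,0],
  [-1,0,0,0,0,0,0],
  [-1,0,0,0,0,0,0],
])

```text
clock: 36.4
tcp_pos: [0.4729, 0.1057, 0.1472]
orientation: [0.001, 0.738, 0.674, 0.001]
wrist_force: [-0.2, -0.4, -0.1]
finger_gap: 0.0001
```

```bash
python3 keep.py
python3 - <<'E'
from nest import *
r=report()
cn=max(gold(r),key=cv2.contourArea)[:,0]
cs=np.unique(cn[:,0]);bot=np.array([[c,cn[cn[:,0]==c,1].min()] for c in cs],float)
w=inv(ray(r,bot,.006));print(w[::10].round(1).tolist())
p=proj(r,[nw(1.6,20,4),nw(1.6,-220,4)]);print(p)
x0,x1=int(p[:,0].min())-15,int(p[:,0].max())+15;y1=int(p[:,1].max())+25
c=r['color'][max(y1-90,0):y1,max(x0,0):x1];k=790/c.shape[1]
cv2.imwrite('pics/l.png',cv2.resize(c,None,fx=k,fy=k,interpolation=cv2.INTER_CUBIC)[...,::-1])
E
```

```text
[[-179.09114021  -98.70547003]] [0.47285614 0.10565988 0.14722146] [-0.15830746 -0.40951821 -0.12357451]
213 [ -54. -146.] [-32.  39.] theta 0.019575909 [0.01957466 0.9998084 ]Traceback (most recent call last):
  File "<stdin>", line 3, in <module>
ValueError: max() iterable argument is empty
```

From there the gripper hides the row, so I'll move forward over the rail for a clear view.

carry_out([
  [-1,0,0.05,-0.03,0,0,0],
  [-1,0,0.055,-0.02,0,0,0],
  [-1,0,0.055,0,0,0,0],
  [-1,0,0.045,0,0,0,0],
  [-1,0,0,0,0,0,0],
  [-1,0,0,0,0,0,0],
])

```text
clock: 37.25
tcp_pos: [0.6754, 0.0864, 0.1949]
orientation: [-0.001, 0.739, 0.674, -0.001]
wrist_force: [0.6, 0.9, -0.5]
finger_gap: 0.0
```

Run:
```python
from nest import *
r=report()
p=proj(r,[nw(1.6,20,4),nw(1.6,-220,4),nw(-60,20,4),nw(-60,-220,4)]);print(p.round().tolist())
x0,y0=np.maximum(p.min(0)-15,0).astype(int);x1,y1=(p.max(0)+20).astype(int)
c=r['color'][y0:y1,x0:x1];k=790/c.shape[1]
cv2.imwrite('pics/l.png',cv2.resize(c,None,fx=k,fy=k,interpolation=cv2.INTER_CUBIC)[...,::-1])
hsv=cv2.cvtColor(r['color'],cv2.COLOR_RGB2HSV);m=((hsv[...,0]>95)&(hsv[...,0]<125)&(hsv[...,1]>120)&(hsv[...,2]>50)).astype(np.uint8)
cc=max(cv2.findContours(m,0,1)[0],key=cv2.contourArea)[:,0].astype(float)
wb=inv(ray(r,cc,.018));print('blue',cv2.minAreaRect(wb.astype(np.float32)))
for cn in gold(r):
    cn=cn[:,0]; cs=np.unique(cn[:,0]);t=np.array([[q,cn[cn[:,0]==q,1].min()] for q in cs],float)
    w=inv(ray(r,t,.006));print(w[::12].round(1).tolist())
```

```text
wrist [-13.5 -95.4] [192.   29.3] 90.0
[[351.0, 152.0], [160.0, 152.0], [357.0, 100.0], [155.0, 100.0]]
blue ((-35.92338562011719, -52.3001708984375), (185.0377197265625, 18.087907791137695), 89.98656463623047)
[[-27.0, -190.9], [-28.2, -176.3], [-27.0, -161.7], [-28.2, -147.1], [-28.2, -132.5], [-28.2, -117.9], [-28.2, -103.3], [-28.1, -88.7], [-28.1, -74.1], [-28.1, -59.5], [-28.1, -44.9], [-28.1, -30.4], [-28.1, -15.8], [-28.1, -1.2]]
```

View pics/l.png

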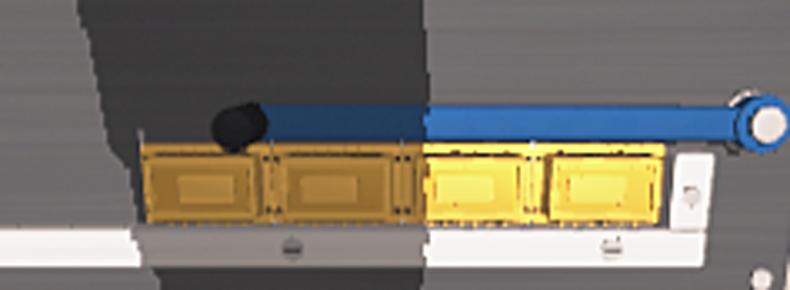

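The row measures 192.0 mm long (4 × 48), centred at (-13.5, -95.4) mm with a straight front edge. The keeper lies at 0.0° along it, and the arm is clear of everything.

```bash
python3 -c "
from workcell import env
print(env.get_state()['clock']); print(env.hand_in())"
```

```text
37.3
the job is handed in; nothing more can be done
None
```

I pushed the four gold packages square against the rear rail, slid them along it as a train to the end stop, and swung the keeper arm home. The job was handed in at 37.3 s.

**Row:** it measures 192.0 mm long (4 × 48) and is centred at about (-13.5, -95.4) mm, against a target of (-14, -96). The front edge is straight to within about 1 mm, which is one camera pixel. Pressing the end of the row twice stopped at the same place with 9–10 N, so the packages are touching and up against the stop.

**Keeper:** it came to a firm stop with 8 N and no more travel, 0.1 mm from where I had worked out "shut" to be. The wrist camera puts it parallel to the rail. The coarser scene camera read 0.02 rad, which I put down to its resolution.

**Checks that disagreed:**
- **Fingertips:** they are about 12 mm behind the reported TCP, not 19 mm ahead. My first pass therefore went over one package without moving it, and I corrected the height from the camera.
- **Nest position:** my measured nest frame was about 1.6 mm off along x, so I made the final contacts by feel.
- **Foot edge:** one close-up reading put a package's near edge about 3 mm farther from the rail than contact implied. The final view did not show this.

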